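# Seat the sample carrier on its locating pin

### The job

One of the two sample carriers on the mat has not been pushed home: its front end is propped up on the locating pin of its tray. Push it along its tray, without lifting it off the tray, until its hole drops over the pin and it lies flat on the tray. Leave the other carrier, already seated, where it is.

Things in the scene. Friction and masses are not known exactly. Their poses are not given: they have to be found in the camera images.
- carrier: Aluminium plate 130 (x) x 64 x 6 mm, 30 mm hole at x=+12, y=0; on it a 44 mm square block, x=-63 to -19, top 40 mm above the plate's underside (vial caps 50). ~0.3 kg. Origin: centre of underside; x to the front, the push direction; z up. Starts tilted 5 deg: front on the pin, rear edge on the tray floor, hole 22-42 mm short. Pushed on the block's rear (3 N), it drops by itself and the pin stops it.
- tray: Tray under that carrier, fixed: black base 200 (x) x 84 mm, floor 8 mm above its underside, rails along both long sides (70 mm apart, tops 16 mm above the underside), ends open; steel pin, 14 mm across, 9 mm above the floor, at x=+34 mm, y=0. Origin: centre of underside, 3 mm above the bench; x is the push direction. A seated carrier's origin is near (22, 0, 8) mm in this frame.
- other_carrier: The other carrier, same make, loose but already seated: flat in a second such tray, parallel to the first and about 120 mm to one side of it, the pin showing in its hole. Origin and axes as for the carrier. To be left alone.

How it is judged:
By the outcome, as a careful person would: the job done as asked, in the order asked, and still so for the second after the job is handed in, with the robot touching nothing.
It also fails if it takes over 29 s, if anything falls off the work surface, if the arm or the gripper's body presses on something with over 40 N, if the wrist force passes 120 N, or if a joint passes its speed limit or range.

### The arm

A 6-joint arm with a two-finger parallel gripper is mounted at the origin on a cart in front of the work surface, level with it; the furniture and walls round the work are solid. World frame = base frame: x ahead of the robot, y to its left, z up, the work surface at z = 0. Lengths are in mm, angles in rad, forces in N, time in s.
With the tool pointing down it reaches from about 350 to 775 mm from the base axis. Payload 7.3 kg.
Tool frame: the origin (TCP) lies at the very end of the fingers, on their centre line; the grasp point (between the pads) lies 19 mm behind it (bot.tcp_to_grasp is the distance from the TCP to the grasp point, in mm); z points along the fingers, y is the direction in which the jaws open and shut (so a half turn about z gives the same grasp; the last joint's range is limited). The gripper opens to 92 mm and grips with 3 to 60 N. Pads are 19 mm wide; open, the fingers measure 130 mm over their backs; the gripper's body (75 mm by 190 mm) begins 47 mm behind the grasp point.
Start: joints at [1.133, 0.342, 1.524, -0, 1.275, -0.146], TCP at [151.015, 502.831, 226.741] pointing down, gripper open.
Joint ranges: [-2.53, 2.53], [-0.77, 2.02], [0.04, 2.7], [-1, 4.14], [0.28, 2.66], [-3.11, 3.11]. Speed limits (rad/s): [2.57, 2.57, 3.14, 3.14, 3.14, 3.14].

### API

Orientations are given as [roll, pitch, yaw] about the fixed x, y, z axes, in that order (R = Rz(yaw) Ry(pitch) Rx(roll)).
In Python, from plant import bot gives the robot as it stands. The module is installed in compiled form; this text tells all that it offers.
- The arm moves only by the tool carry_out, never from a script. Its argument "motion" is a list of rows, each a list of 5 numbers: the closure, from 0 (fully open) to 1 (shut), then the shift along the tool's x, y, z in mm, then the turn about the tool's z in degrees. In form: [[claw, dx, dy, dz, spin], ...]. A call has 1 to 10 rows; each row is the pose to reach, as a shift and turn from the pose measured when the call began, along the tool's axes at that moment; what a row does not reach only later rows make up. A row lasts 1/8 s, in which the tool goes at most 62.5 mm and 10.7 degrees, less where a joint would pass 70% of its speed; a pose out of reach is approached as far as the arm can. A call with a gripper value outside its range is refused whole. The fingers move at their own pace and stop on an object; the grip force is fixed at half the most. Time passes only in rows, so rows that repeat a pose let the fingers close. It gives the time, the measured TCP pose, the force and the opening at its end, in the units of the state.
- bot.get_obs(): the state, without advancing time (a new reading comes with each control period).
- bot.capture(name): name is "scene" or "top" or "wrist"; returns a dict with "color" (420x560x3 uint8, red, green, blue), "depth" (420x560 float32, mm along the optical axis (not along the pixel's ray), 0 where there is no reading), "K" (3x3 intrinsics, pixels), "camera_from_world" (4x4, takes a point from world to camera coordinates). Camera axes: x right, y down, z forward; pixel columns grow to the right and rows downward; lengths in mm; the calibration is good to about 2 mm. A picture is of the moment at which its call begins.
- bot.close_job(): hands the job in, once; it reports no verdict.
The state is a dict: "time": time; "joint_positions": joint angles; "dq": joint speeds; "tau": joint torques, N m; "tool_pos": TCP position; "tcp_rot": TCP orientation; "contact_force": force on the tool from outside, world axes, zero at the start; "moment": the same for the moment, N m; "grip_width": finger opening in mm.
Only numpy, scipy, OpenCV 4.12 (cv2) and the standard library are available. Lean on these libraries where they do the work, as an engineer would, in place of code of your own. Each camera call takes 0.05 s, during which the arm holds its last target.

## Working session

There is one attempt and no reset: what is moved stays moved. The work goes in short steps, Python scripts to look and compute and a tool call to move; the robot and the scene stay as the last step left them, time stands still between calls to the robot, and variables do not carry over. Pictures are saved under pics/ and viewed, and the job is handed in when it is done.

Besides the shell and the picture viewer there is one more tool, called after "Call:" by a JSON object that holds its "op" and its "data", one argument or row to a line. carry_out: Moves the arm, as the interface text tells. Its arguments: {"type":"object","properties":{"motion":{"type":"array","items":{"type":"array","items":{"type":"number"}}}},"required":["motion"]}

```bash
mkdir -p pics; python3 - <<'E'
from plant import bot
import cv2
o=bot.get_obs(); print({k:o[k] for k in('time','tool_pos','tcp_rot','contact_force','grip_width')})
import numpy as np
for n in('scene','top','wrist'):
    c=bot.capture(n); cv2.imwrite(f'pics/{n}0.png',c['color'][:,:,::-1]); np.savez(f'{n}0.npz',**c)
E
```

```text
{'time': 0.0, 'tool_pos': array([150.81961563, 502.43578358, 226.04873746]), 'tcp_rot': array([-3.14005700e+00, -2.55966936e-04,  2.84977012e+00]), 'contact_force': array([ 0.17487359, -0.83792171, -0.03151359]), 'grip_width': 91.92351265531272}
```

View pics/top0.png

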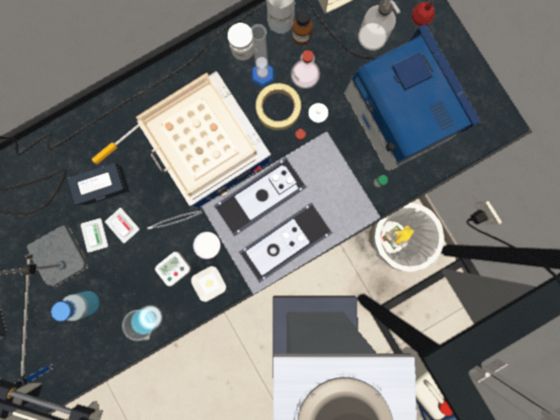

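View pics/scene0.png

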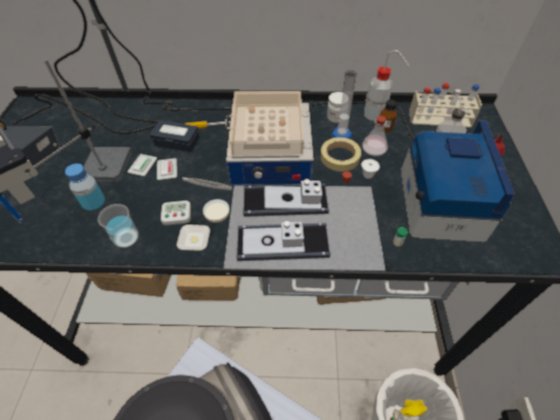

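View pics/wrist0.png

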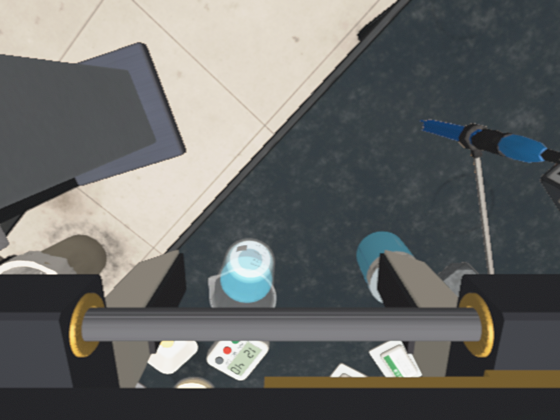

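```bash
cat > h.py <<'E'
import numpy as np,cv2
def load(n): return dict(np.load(n+'.npz'))
def ray(c,uv,z):
    T=c['camera_from_world'];R=T[:3,:3];t=T[:3,3];o=-R.T@t
    d=R.T@np.linalg.inv(c['K'])@np.array([uv[0],uv[1],1.]);return o+d*(z-o[2])/d[2]
def proj(c,p):
    q=c['camera_from_world']@np.r_[p,1];q=c['K']@q[:3];return q[:2]/q[2]
def cloud(c):
    v,u=np.mgrid[:420,:560];d=c['depth'];P=np.stack([u*d,v*d,d],-1)@np.linalg.inv(c['K']).T
    T=c['camera_from_world'];return (P-T[:3,3])@T[:3,:3]
E
python3 - <<'E'
from h import *
for n,(a,b,w,h) in {'top':(195,125,190,170),'scene':(220,160,170,115)}.items():
    c=load(n+'0'); o=-c['camera_from_world'][:3,:3].T@c['camera_from_world'][:3,3];print(n,o,c['K'][0,0])
    im=cv2.resize(c['color'][b:b+h,a:a+w,::-1],None,fx=4,fy=4 if n=='scene' else 3.5,interpolation=cv2.INTER_CUBIC) if 0 else cv2.resize(c['color'][b:b+h,a:a+w,::-1],None,fx=3.5 if n=='top' else 4.5,fy=3.5 if n=='top' else 4.5,interpolation=cv2.INTER_CUBIC)
    cv2.imwrite(f'pics/{n}z.png',im)
c=load('top0');P=cloud(c)
for uv in [(262,196),(290,228),(284,180),(290,236),(350,200),(150,150),(225,217),(250,259)]:
    print(uv,P[uv[1],uv[0]].round(0),ray(c,uv,14).round(0))
E
```

```text
top [419.71389689 139.82724463 890.99527729] 385.36842402410304
scene [  16.07995134 -117.18016296  709.54279768] 381.2106700853268
(262, 196) [514. 183.  14.] [513. 183.  14.]
(290, 228) [439. 120.  51.] [440. 119.  14.]
(284, 180) [544. 133.  53.] [550. 132.  14.]
(290, 236) [422. 120.  50.] [422. 119.  14.]
(350, 200) [504. -20.   3.] [503. -18.  14.]
(150, 150) [625. 447.   0.] [622. 442.  14.]
(225, 217) [466. 268.  11.] [466. 267.  14.]
(250, 259) [370. 210.  12.] [370. 210.  14.]
```

View pics/topz.png

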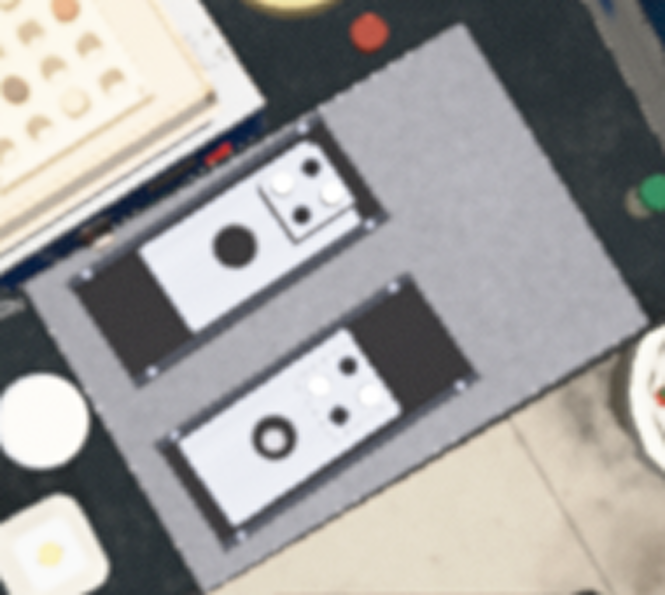

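View pics/scenez.png

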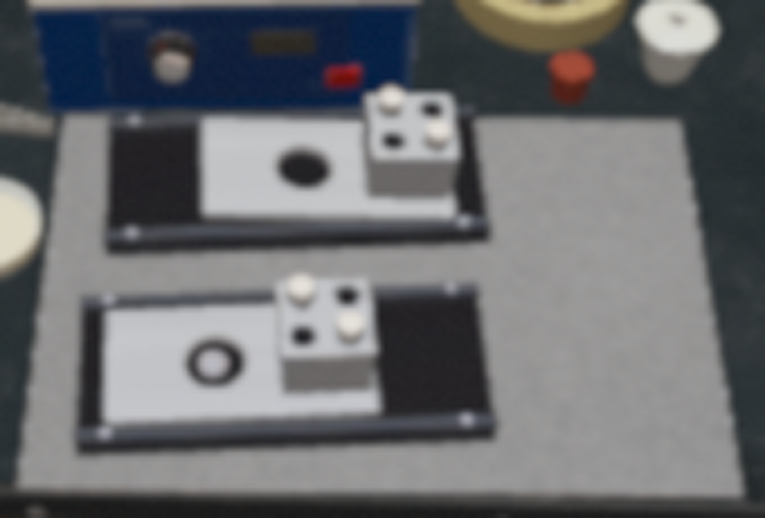

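```bash
python3 - <<'E'
from h import *
c=load('top0');s=load('scene0');P=cloud(c);S=cloud(s)
f=lambda l,z,cc,k,o:np.array([ray(cc,((a+.5)/k-.5+o[0],(b+.5)/k-.5+o[1]),z) for a,b in l])
for name,l,l2 in (('far',[(87,273),(305,125),(370,223),(152,372)],[(134,120),(472,120),(463,222),(132,232)]),('near',[(174,437),(393,287),(461,384),(239,537)],[(108,299),(452,288),(467,420),(105,433)])):
    for p in (f(l,19,c,3.5,(195,125)),f(l2,19,s,4.5,(220,160))):
        ctr=p.mean(0); d=(p[0]-p[1])+(p[3]-p[2]); yaw=np.arctan2(d[1],d[0])
        print(name,p[:,:2].round(0).tolist(),'ctr',ctr.round(1),'yaw',np.degrees(yaw).round(1),'len',np.linalg.norm(d)/2,'wid',np.linalg.norm(p[0]-p[3]))
        if name=='far' and cc is None if 0 else False: pass
# far block & plate in tray frame
p=f([(87,273),(305,125),(370,223),(152,372)],19,c,3.5,(195,125));ctr=p.mean(0);d=(p[0]-p[1])+(p[3]-p[2]);yaw=np.arctan2(d[1],d[0])
ex=np.array([np.cos(yaw),np.sin(yaw)]);ey=np.array([-ex[1],ex[0]])
for nm,Q in(('top',P),('scene',S)):
    q=Q.reshape(-1,3);ok=np.isfinite(q).all(1)&(q[:,2]>-20);q=q[ok];x=(q[:,:2]-ctr[:2])@ex;y=(q[:,:2]-ctr[:2])@ey
    m=(abs(x)<110)&(abs(y)<45)&(q[:,2]>38)
    print(nm,'block x',np.percentile(x[m],[1,5,50,95,99]).round(1),'y',np.percentile(y[m],[1,5,50,95,99]).round(1),'z',np.percentile(q[m,2],[5,25,50,75,95]).round(1),m.sum())
    for a in range(-260,141,20):
        r=[]
        for b in range(-220,-30,10) if False else range(-50,131,15):
            mm=(abs(x-a)<10)&(abs(y-b)<7.5); r.append(int(q[mm,2].max()) if mm.any() else -1)
        r2=[]
        for b in range(-130,-30,15):
            mm=(abs(x-a)<10)&(abs(y-b)<7.5); r2.append(int(q[mm,2].max()) if mm.any() else -1)
        print(a,r2,r)
# strip x profile of z along centre
E
```

```text
far [[498.0, 279.0], [595.0, 137.0], [530.0, 95.0], [434.0, 237.0]] ctr [514.2 187.1  19. ] yaw 124.1 len 171.51624511445675 wid 77.22259950644302
far [[497.0, 280.0], [592.0, 125.0], [528.0, 96.0], [434.0, 237.0]] ctr [512.8 184.7  19. ] yaw 122.6 len 175.9705006975406 wid 76.8177390209849
near [[392.0, 223.0], [488.0, 81.0], [425.0, 37.0], [328.0, 181.0]] ctr [408.4 130.3  19. ] yaw 124.1 len 172.26337885103842 wid 76.34413903453265
near [[393.0, 223.0], [488.0, 81.0], [424.0, 38.0], [329.0, 180.0]] ctr [408.2 130.5  19. ] yaw 123.9 len 170.69011957103453 wid 77.49540906829145
top block x [-80.4 -78.4 -56.8 -35.8  67.4] y [-43.2 -20.8   0.7  21.8  22.8] z [48.4 52.4 54.  55.9 64.1] 445
-260 [4, 4, 4, 4, 5, 4, 5] [4, 5, 4, 4, 3, 6, 4, 4, 111, 111, 5, 46, 47]
-240 [5, 4, 2, 40, 38, 5, 4] [5, 4, 5, 4, 5, 5, 4, 4, 5, 4, 4, 48, 49]
-220 [4, 3, 41, 47, 45, 39, 5] [4, 5, 5, 5, 3, 6, 3, 5, 4, 5, 4, 4, 5]
-200 [28, 27, 39, 47, 42, 37, 9] [4, 9, 8, 6, 7, 7, 7, 8, 7, 8, 8, 6, 6]
-180 [29, 28, 26, 5, 5, 4, 7] [4, 7, 7, 8, 8, 8, 8, 7, 6, 6, 9, 6, 8]
-160 [4, 27, 27, 5, 25, 25, 7] [25, 7, 7, 8, 
[... 2385 characters left out ...]
 58, 62]
0 [139, 139, 138, 139, 138, 99, 21] [92, 23, 26, 27, 24, 26, 24, 5, -1, -1, 61, 62, 54]
20 [139, 139, 138, 138, 139, 98, 21] [91, 28, 27, 27, 27, 27, 25, 6, 18, 21, 51, 52, 52]
40 [139, 138, 139, 138, 139, 98, 20] [90, 28, 28, 29, 29, 28, 28, 5, 18, 22, 19, 22, 21]
60 [139, 138, 139, 138, 140, 97, 65] [90, 63, 13, 14, 13, 14, 20, 5, 4, 21, 19, 20, 19]
80 [139, 139, 139, 139, 139, 97, 64] [90, 60, 12, 15, 13, 14, 21, 6, 18, 21, 20, 19, 20]
100 [138, 138, 139, 138, 140, 97, 21] [91, 21, 13, 14, 13, 12, 22, 5, 18, 21, 19, 19, 20]
120 [138, 138, 138, 138, 137, 94, 5] [91, 5, 6, 5, 5, 6, 6, 5, 5, 20, 11, 12, 9]
140 [89, 90, 90, 90, 94, 91, 9] [91, 3, 2, 15, 16, 16, 16, 15, 5, 4, 5, 4, 5]
```

Call:
{"op": "carry_out", "data": {
  "motion": [
    [1, -53, -27, 0, -5],
    [1, -106, -55, 0, -10],
    [1, -159, -82, 0, -15],
    [1, -212, -110, 0, -20],
    [1, -265, -137, 0, -25],
    [1, -318, -165, 0, -30],
    [1, -371, -192, 0, -35],
    [1, -424, -220, 0, -40],
    [1, -477, -247, 0, -45],
    [1, -531, -275, 0, -50.7]
  ]
}}

```text
time: 1.4
tool_pos: [581.4, 84.9, 226.2]
tcp_rot: [-3.141, -0.001, -2.545]
contact_force: [0.2, 0.3, -1.1]
grip_width: 1.0
```

```bash
cat > st.py <<'E'
from plant import bot
from h import *
def state(n=None,cams=()):
    o=bot.get_obs();p=o['tool_pos'];r=np.degrees(o['tcp_rot']);yaw=np.radians(124.1)
    ex=np.array([np.cos(yaw),np.sin(yaw)]);ey=np.array([-ex[1],ex[0]]);d=p[:2]-np.array([514,186.5])
    a=o['tcp_rot'][2];tx=np.array([np.cos(a),np.sin(a)]);ty=np.array([np.sin(a),-np.cos(a)])
    print('t',o['time'],'pos',p.round(1),'rot',r.round(1),'tray x,y',(d@ex).round(1),(d@ey).round(1),'F',o['contact_force'].round(1),'w',o['grip_width'],'q6',o['joint_positions'][5])
    print('tool y . push dir',ty@ex,'; tool x . ey',tx@ey)
    for k in cams:
        c=bot.capture(k);np.savez(k+n+'.npz',**c);cv2.imwrite(f'pics/{k}{n}.png',c['color'][:,:,::-1])
        T=c['camera_from_world'];w=-T[:3,:3].T@T[:3,3];print(k,'cam-tcp in tray axes',(w[:2]-p[:2])@ex,(w[:2]-p[:2])@ey,w[2]-p[2])
    return o
E
python3 -c "
from st import *
state('1',('wrist','scene'))"
```

```text
t 1.4 pos [581.4  84.9 226.2] rot [-1.800e+02 -1.000e-01 -1.458e+02] tray x,y -121.9 1.1 F [ 0.2  0.3 -1.1] w 0.9643662053543142 q6 -2.1517200924467352
tool y . push dir 0.9999995055239442 ; tool x . ey 0.9999995055239442
wrist cam-tcp in tray axes 0.5423720743443559 83.53107190840565 157.52569773948161
scene cam-tcp in tray axes 149.6127938125435 581.4350581397948 483.3436604742975
```

View pics/wrist1.png

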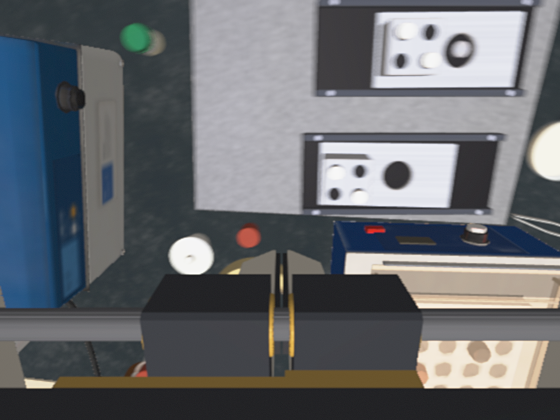

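View pics/scene1.png

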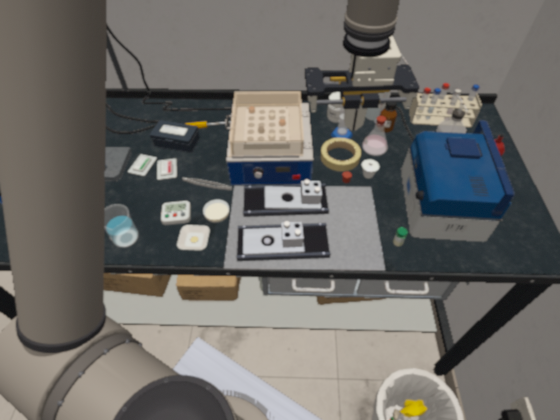

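```bash
python3 - <<'E'
from h import *
yaw=np.radians(124.1);ex=np.array([np.cos(yaw),np.sin(yaw)]);ey=np.array([-ex[1],ex[0]])
for n in('top0','scene0','wrist1'):
    c=load(n);q=cloud(c)[c['depth']>0];d=q[:,:2]-[514,186.5];x=d@ex;y=d@ey
    if n=='wrist1': m0=(q[:,2]<200)
    else: m0=q[:,2]<400
    for z in (60,90):
        r=[]
        for a in range(-300,-20,20):
            m=m0&(abs(x-a)<10)&(y>-140)&(y<120)&(q[:,2]>z)&((a<-90)|(y<-30))
            r.append((a,np.percentile(y[m],[1,99]).astype(int).tolist(),int(q[m,2].max())) if m.sum()>3 else (a,))
        print(n,z,r)
E
```

```text
top0 60 [(-300, [-89, 115], 139), (-280, [-11, 114], 131), (-260, [69, 82], 111), (-240,), (-220,), (-200,), (-180,), (-160,), (-140,), (-120,), (-100,), (-80,), (-60, [-139, -53], 96), (-40, [-139, -53], 141)]
top0 90 [(-300, [-88, 112], 139), (-280, [-5, 112], 131), (-260, [69, 82], 111), (-240,), (-220,), (-200,), (-180,), (-160,), (-140,), (-120,), (-100,), (-80,), (-60, [-139, -54], 96), (-40, [-139, -55], 141)]
scene0 60 [(-300, [-86, 119], 136), (-280, [-7, 117], 133), (-260, [72, 84], 112), (-240,), (-220,), (-200,), (-180,), (-160,), (-140,), (-120,), (-100,), (-80,), (-60, [-138, -50], 94), (-40, [-136, -51], 139)]
scene0 90 [(-300, [-82, 116], 136), (-280, [3, 114], 133), (-260, [72, 84], 112), (-240,), (-220,), (-200,), (-180,), (-160,), (-140,), (-120,), (-100,), (-80,), (-60, [-138, -52], 94), (-40, [-136, -53], 139)]
wrist1 60 [(-300, [-85, 113], 136), (-280, [-17, 115], 131), (-260, [71, 85], 111), (-240,), (-220,), (-200,), (-180,), (-160,), (-140,), (-120,), (-100,), (-80,), (-60, [-80, -50], 91), (-40, [-70, -51], 100)]
wrist1 90 [(-300, [-82, 111], 136), (-280, [-6, 114], 131), (-260, [71, 85], 111), (-240,), (-220,), (-200,), (-180,), (-160,), (-140,), (-120,), (-100,), (-80,), (-60, [-70, -51], 91), (-40, [-69, -51], 100)]
```

Call:
{"op": "carry_out", "data": {
  "motion": [
    [1, 0, 0, 50, 0],
    [1, 0, 0, 100, 0],
    [1, 0, 0, 145, 0],
    [1, 0, 0, 175, 0],
    [1, 0, 0, 194, 0],
    [1, 0, 0, 194, 0],
    [1, 0, 8, 194, 0],
    [1, 0, 16, 194, 0]
  ]
}}

```text
time: 2.5
tool_pos: [574.7, 95.2, 32.3]
tcp_rot: [-3.139, 0.0, -2.552]
contact_force: [-0.0, -0.1, -0.1]
grip_width: 0.2
```

```bash
python3 -c "
from st import *
state('2',('scene','wrist','top'))
c=load('scene2');cv2.imwrite('pics/scene2z.png',cv2.resize(c['color'][130:280,220:420,::-1],None,fx=4,fy=4,interpolation=cv2.INTER_CUBIC))"
```

```text
t 2.5 pos [574.7  95.2  32.3] rot [-179.8    0.  -146.2] tray x,y -109.6 0.9 F [-0.  -0.1 -0.1] w 0.1743093959231043 q6 -2.1245480020229652
tool y . push dir 0.9999855864356657 ; tool x . ey 0.9999855864356657
scene cam-tcp in tray axes 137.31574045008384 581.6642874780742 677.2829478694458
wrist cam-tcp in tray axes 2.48475418389734 83.77728299861548 157.31892708093042
top cam-tcp in tray axes 123.84045097578256 103.3426528641727 858.7354274768201
```

View pics/scene2z.png

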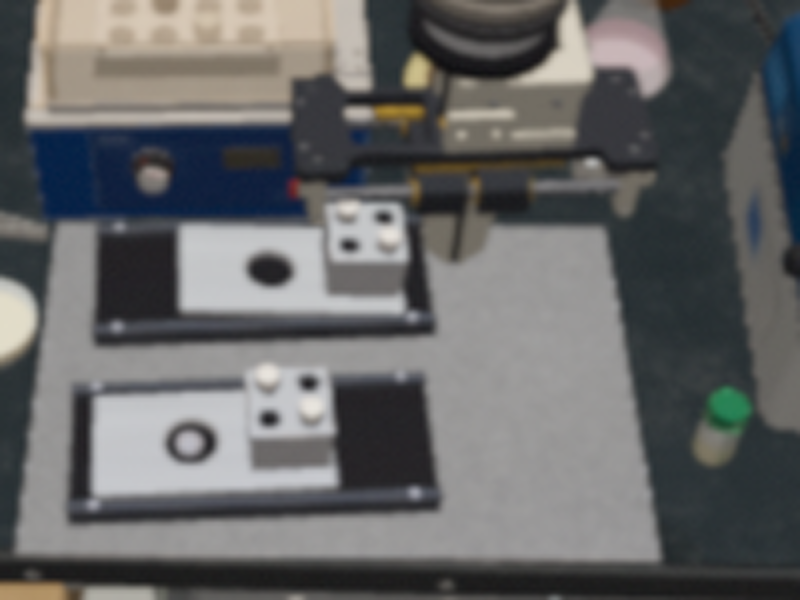

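View pics/wrist2.png

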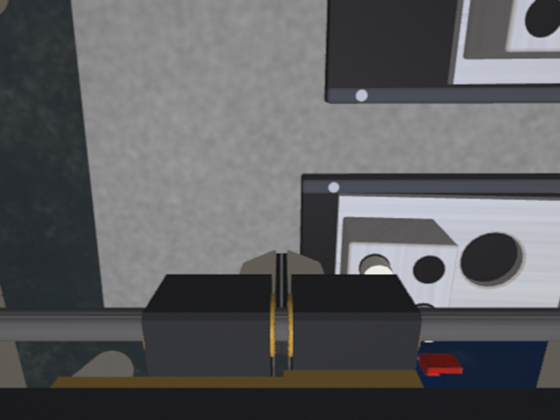

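Call:
{"op": "carry_out", "data": {
  "motion": [
    [1, 0, 4, 0, 0],
    [1, 0, 8, 0, 0],
    [1, 0, 12, 0, 0],
    [1, 0, 15, 0, 0],
    [1, 0, 18, 0, 0],
    [1, 0, 21, 0, 0],
    [1, 0, 24, 0, 0]
  ]
}}

```text
time: 3.52
tool_pos: [561.2, 115.2, 31.9]
tcp_rot: [-3.139, -0.0, -2.551]
contact_force: [1.2, -2.7, -0.1]
grip_width: 0.2
```

```bash
python3 -c "
from st import *
state('3',('scene','wrist'))
c=load('scene3');cv2.imwrite('pics/scene3z.png',cv2.resize(c['color'][130:280,220:420,::-1],None,fx=4,fy=4,interpolation=cv2.INTER_CUBIC))"
```

```text
t 3.525 pos [561.2 115.2  31.9] rot [-179.8   -0.  -146.2] tray x,y -85.5 0.9 F [ 1.2 -2.7 -0.1] w 0.19677782315995948 q6 -2.0890145094178205
tool y . push dir 0.9999902699149646 ; tool x . ey 0.9999902699149646
scene cam-tcp in tray axes 113.14588658073711 581.6944678862052 677.6224358758309
wrist cam-tcp in tray axes 1.7937631703256616 83.67393068023628 157.4335552445594
```

View pics/scene3z.png

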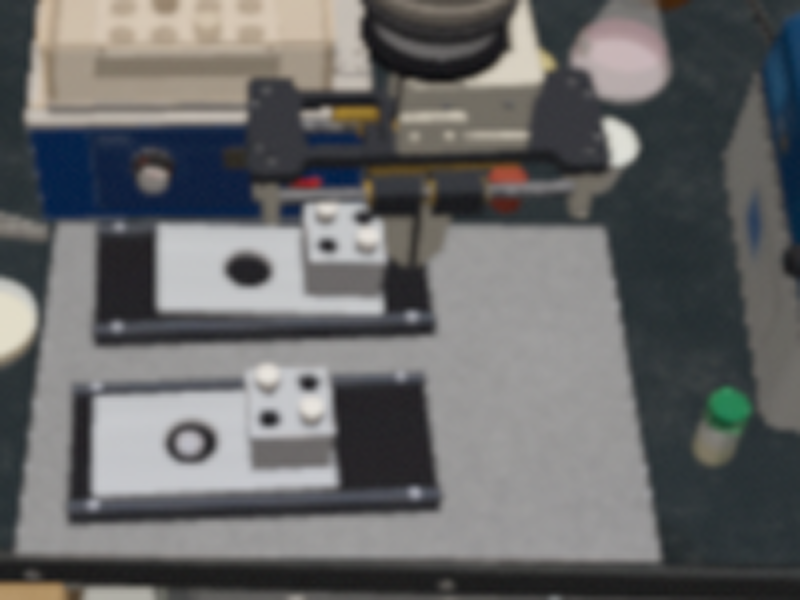

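View pics/wrist3.png

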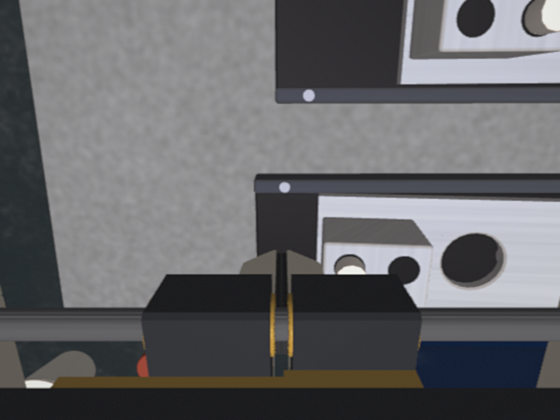

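Call:
{"op": "carry_out", "data": {
  "motion": [
    [1, 0, 4, 0, 0],
    [1, 0, 8, 0, 0],
    [1, 0, 11, 0, 0],
    [1, 0, 14, 0, 0],
    [1, 0, 17, 0, 0],
    [1, 0, 19, 0, 0],
    [1, 0, 21, 0, 0],
    [1, 0, 22, 0, 0],
    [1, 0, 22, 0, 0]
  ]
}}

```text
time: 4.75
tool_pos: [548.6, 133.8, 31.7]
tcp_rot: [-3.139, -0.001, -2.551]
contact_force: [-0.2, -0.2, -0.1]
grip_width: 0.5
```

```bash
python3 -c "
from st import *
state('4',('scene','wrist'))
c=load('scene4');cv2.imwrite('pics/scene4z.png',cv2.resize(c['color'][130:280,220:420,::-1],None,fx=4,fy=4,interpolation=cv2.INTER_CUBIC))"
```

```text
t 4.75 pos [548.6 133.8  31.7] rot [-179.9   -0.  -146.1] tray x,y -63.0 0.9 F [-0.2 -0.2 -0.1] w 0.510319370800019 q6 -2.0548233335372643
tool y . push dir 0.9999910586775359 ; tool x . ey 0.999991058677536
scene cam-tcp in tray axes 90.67886175243927 581.6618503355274 677.8054282847766
wrist cam-tcp in tray axes 1.2832312995593342 83.56742041222573 157.53544291315836
```

View pics/scene4z.png

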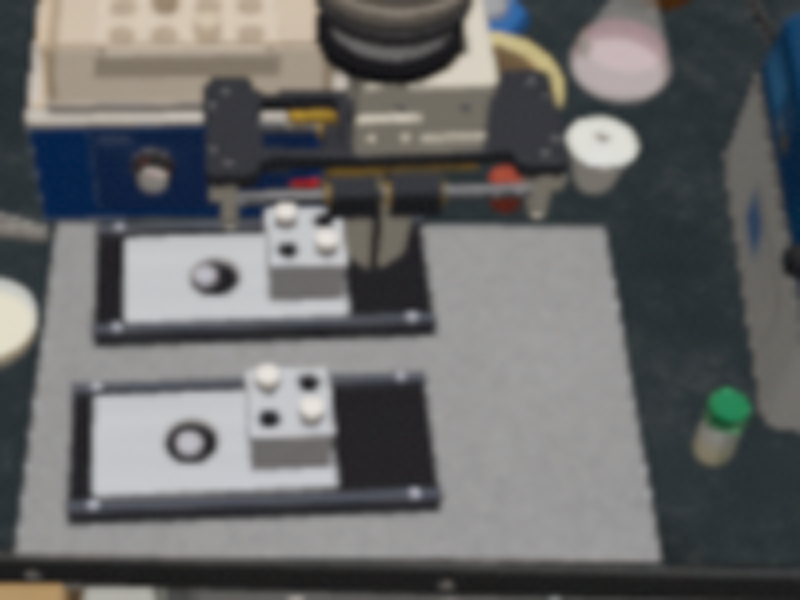

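View pics/wrist4.png

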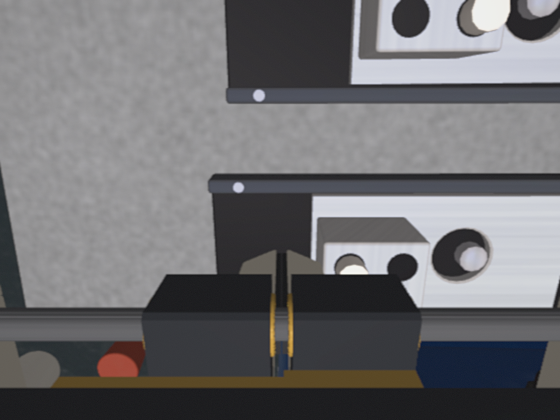

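Call:
{"op": "carry_out", "data": {
  "motion": [
    [1, 0, 3, 0, 0],
    [1, 0, 5, 0, 0],
    [1, 0, 7, 0, 0],
    [1, 0, 7, 0, 0]
  ]
}}

```text
time: 5.35
tool_pos: [544.5, 139.9, 31.8]
tcp_rot: [-3.14, -0.001, -2.551]
contact_force: [-0.7, -0.8, -1.4]
grip_width: 0.5
```

```bash
python3 -c "
from st import *
state('5',('scene','wrist'))
c=load('scene5');cv2.imwrite('pics/scene5z.png',cv2.resize(c['color'][130:280,220:420,::-1],None,fx=4,fy=4,interpolation=cv2.INTER_CUBIC))"
```

```text
t 5.35 pos [544.5 139.9  31.8] rot [-179.9   -0.  -146.1] tray x,y -55.7 0.9 F [-0.7 -0.8 -1.4] w 0.45631957787516364 q6 -2.043647722276425
tool y . push dir 0.9999912373177203 ; tool x . ey 0.9999912373177203
scene cam-tcp in tray axes 83.40742610748912 581.7117542250365 677.7267522952903
wrist cam-tcp in tray axes 1.2211902906528145 83.5805811075634 157.47400443675974
```

View pics/scene5z.png

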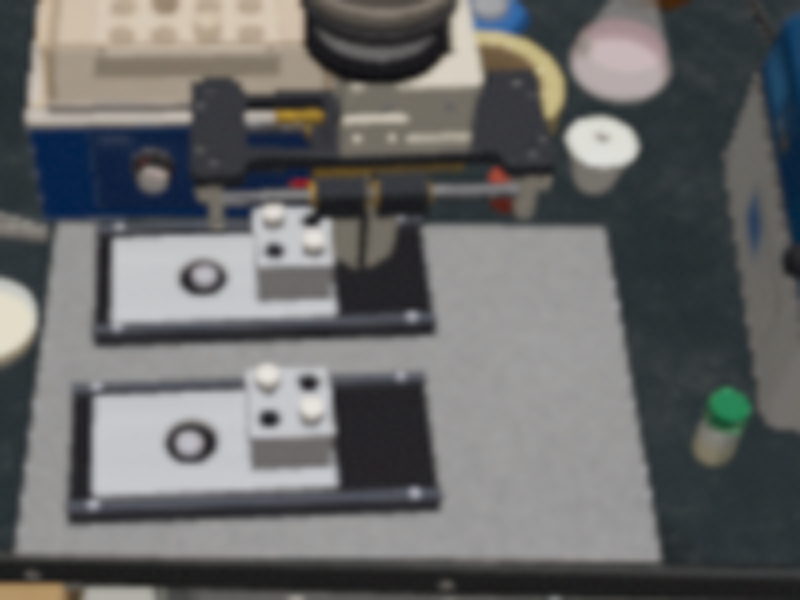

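View pics/wrist5.png

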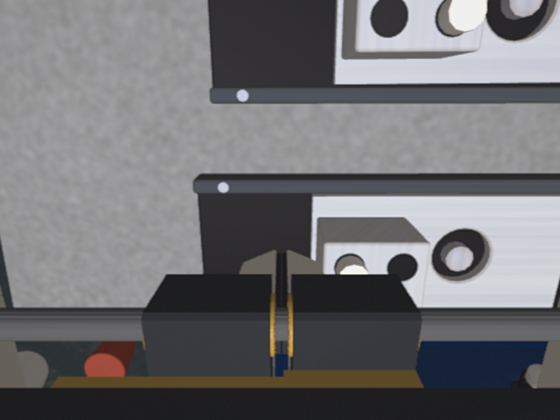

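Pin is centred in the hole, matching the other carrier. Now I back off straight, then rise.

Call:
{"op": "carry_out", "data": {
  "motion": [
    [1, 0, -8, 0, 0],
    [1, 0, -25, 0, 0],
    [1, 0, -45, 0, 0],
    [1, 0, -55, -20, 0],
    [1, 0, -60, -60, 0],
    [1, 0, -60, -110, 0],
    [1, 0, -60, -150, 0],
    [1, 0, -60, -160, 0],
    [1, 0, -60, -160, 0]
  ]
}}

```text
time: 6.58
tool_pos: [578.2, 89.5, 191.8]
tcp_rot: [-3.139, -0.001, -2.551]
contact_force: [0.3, 0.6, -1.0]
grip_width: 0.6
```

```bash
python3 - <<'E'
from st import *
state('6',('top','scene'))
c=load('top6');cv2.imwrite('pics/top6z.png',cv2.resize(c['color'][125:295,195:385,::-1],None,fx=3.5,fy=3.5,interpolation=cv2.INTER_CUBIC))
yaw=np.radians(124.1);ex=np.array([np.cos(yaw),np.sin(yaw)]);ey=np.array([-ex[1],ex[0]])
for n in ('top0','scene0','top6','scene6'):
    c=load(n);q=cloud(c)[c['depth']>0]
    for nm,o in (('target',(514,186.5)),('other',(408.3,130.4))):
        d=q[:,:2]-o;x=d@ex;y=d@ey;m=(abs(x)<95)&(abs(y)<30)&(q[:,2]>40)&(q[:,2]<80)
        f=lambda a,b:np.median(q[(abs(x-a)<5)&(abs(y-b)<20),2]).round(1)
        print(n,nm,'block x',np.percentile(x[m],[3,97]).round(1),'y',np.percentile(y[m],[3,97]).round(1),'plate z x=0,10,55,75:',f(0,0),f(10,0),f(55,0),f(75,0))
E
```

```text
t 6.575 pos [578.2  89.5 191.8] rot [-179.9   -0.  -146.2] tray x,y -116.3 1.2 F [ 0.3  0.6 -1. ] w 0.5572443592817791 q6 -2.1364285209850933
tool y . push dir 0.999987351265372 ; tool x . ey 0.999987351265372
top cam-tcp in tray axes 130.50399437854668 103.03399254045652 699.2009717007825
scene cam-tcp in tray axes 143.97928385284794 581.355627154358 517.7484920934082
top0 target block x [-79.  -36.5] y [-20.1  21.8] plate z x=0,10,55,75: 13.1 24.4 12.1 11.9
top0 other block x [-40.7   0.4] y [-23.4  17.6] plate z x=0,10,55,75: 51.0 18.3 18.2 17.9
scene0 target block x [-79.  -37.1] y [-17.7  24. ] plate z x=0,10,55,75: 10.3 11.1 9.5 9.1
scene0 other block x [-41.6  -0.1] y [-20.5  20.6] plate z x=0,10,55,75: -140.9 -150.6 -141.9 16.6
top6 target block x [-31.9   4.9] y [-21.   20.7] plate z x=0,10,55,75: 52.5 18.2 18.1 18.2Traceback (most recent call last):
  File "<stdin>", line 10, in <module>
    return _quantile_unchecked(
        a, q, axis, out, overwrite_input, method, keepdims, weights)
    return _ureduce(a,
                    func=_quantile_ureduce_func,
    ...<5 lines>...
                    overwrite_input=overwrite_input,
                    method=method)
    r = func(a, **kwargs)
    result = _quantile(arr,
                       quantiles=q,
    ...<2 lines>...
                       out=out,
                       weights=wgt)
    slices_having_nans = np.isnan(arr[-1, ...])
                                  ~~~^^^^^^^^^
IndexError: index -1 is out of bounds for axis 0 with size 0
```

View pics/top6z.png

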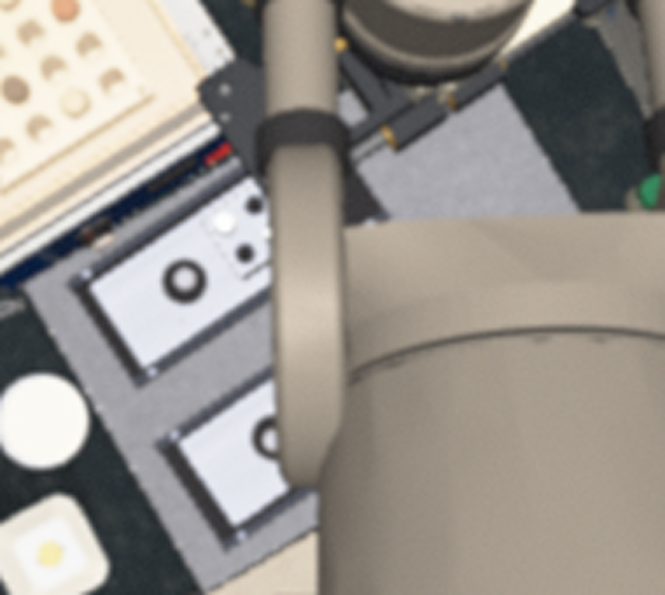

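```bash
python3 - <<'E'
from st import *
a=load('scene0')['color'];b=load('scene6')['color']
print('other carrier diff',np.abs(a[222:262,235:332].astype(int)-b[222:262,235:332]).max())
c=load('scene6');q=cloud(c)[c['depth']>0];yaw=np.radians(124.1);ex=np.array([np.cos(yaw),np.sin(yaw)]);ey=np.array([-ex[1],ex[0]])
d=q[:,:2]-[514,186.5];x=d@ex;y=d@ey
for a0 in(15,55,70,82): print(a0,np.median(q[(abs(x-a0)<5)&(abs(y)<25)&(q[:,2]>0),2]))
m=(abs(x)<95)&(abs(y)<30)&(q[:,2]>40)&(q[:,2]<80);print(np.percentile(x[m],[3,97]))
bot.close_job()
E
```

```text
other carrier diff 5
15 17.18043317963461
55 17.23751135836272
70 16.736701284170287
82 17.20516563290882
[-37.2039235   4.4172566]
the job is handed in; nothing more can be done
```

The unseated carrier, the one nearer the shaker, is now seated flat in its tray with the pin centred in its hole, and I've handed the job in.

I pushed it along its tray with the closed fingers on the rear of its block, at about 3 N, until it dropped over the pin. I then moved it about 7 mm further to centre the pin, backed straight off and raised the tool to z = 192 mm, clear of everything. The clock read about 6.6 s of the 29 s allowed.

- **Flatness:** the plate's top reads about 17–18 mm all along its length, as expected for a seated carrier. The other carrier's plate read 18 mm at the start.
- **Position:** from the block's edges, the carrier's origin is at about x = 24–26 mm in the tray frame, against a nominal 22. That is a little forward, but within the slack of the pin in the hole and the camera error. The picture shows the pin central.
- **Other carrier:** it did not move. The scene images before and after match to within noise (largest pixel difference 5).
- **Failed check:** one measuring script crashed on its last check because the arm hid the other carrier from the top camera. I used the scene camera for that check instead.

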